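# Unlock the cleaning tank and hold its lid at the balance point

## Robot

A 6-joint arm with a two-finger parallel gripper is mounted at the origin on the work surface. World frame = base frame: x ahead of the robot, y to its left, z up, the work surface at z = 0. Lengths are in m, angles in rad, forces in N, time in s.
With the tool pointing down it reaches from about 0.275 to 0.725 m from the base axis. Payload 15.9 kg.
Tool frame: the origin (TCP) lies between the finger pads; the fingertips stand 22 mm ahead of it and the grasp point (between the pads) lies 3 mm ahead of it; z points along the fingers, y is the line along which they close (so a half turn about z gives the same grasp; the last joint's range is limited). The gripper opens to 85 mm and grips with 20 to 120 N. Pads are 22 mm wide; open, the fingers measure 114 mm over their backs; the gripper's body (76 mm by 85 mm) begins 54 mm behind the grasp point. The pads swing forward as they close: fully open they stand 13 mm farther back than shut.
Start: joints at [-1.335, 0.213, -0.034, 1.323, 0, 1.571], TCP at [0.117, -0.486, 0.253] pointing down, gripper open.
Joint ranges: [-2.98, 2.98], [-0.74, 1.72], [-1.14, 1.35], [-2.1, 2.04], [-1.57, 1.44], [-3.14, 3.14]. Speed limits (rad/s): [1.89, 1.89, 2.39, 2.57, 3.14, 3.14].

## Interface

Orientations are given as a 3x3 rotation matrix whose columns are the frame's x, y, z axes.
In Python, from workcell import robot, get_image gives the robot as it stands.
- The arm moves only by the tool step_arm, never from a script. Its argument "plan" is a list of rows, each a list of 5 numbers: the closure in counts, from 0 (fully open) to 255 (shut), then the shift along the world's x, y, z in mm, then the turn about the world's z in rad. In form: [[claw, x, y, z, turn], ...]. A call has 1 to 10 rows; each row shifts and turns the commanded pose from where the row before left it; what a row does not reach is not made up. A row lasts 1/8 s, in which the tool goes at most 62.5 mm and 10.7 degrees, less where a joint would pass 70% of its speed; a pose out of reach is approached as far as the arm can. A call is refused whole if a number of a shift passes 62.5 or a number of a turn 0.188, either way. A call with a gripper value outside its range is refused whole. The fingers move at their own pace and stop on an object; "newtons" is the grip in N (left out, the last holds). Time passes only in rows, so rows that do not move let the fingers close. It gives the time, the measured TCP pose, the force, the opening and the grip force at its end, in the units of the state.
- robot.get_obs(): the state, without advancing time (a new reading comes with each control period).
- get_image(name): name is "side" or "top"; returns a dict with "image" (400x640x3 uint8, red, green, blue), "intrinsics" (3x3 intrinsics, pixels), "distortion" ([k1, k2, p1, p2, k3] as OpenCV has them; the pictures are not rectified), "R" (3x3) and "t" (3): a world point X has camera coordinates R X + t. Camera axes: x right, y down, z forward; pixel columns grow to the right and rows downward; lengths in m; the calibration is good to about 2 mm. A picture is of the moment at which its call begins. There is no depth.
- robot.job_done(): hands the job in; it is judged then, once.
The state is a dict: "time": time; "qpos": joint angles; "joint_vel": joint speeds; "joint_efforts": joint torques, N m; "tool_pos": TCP position; "tool_rot": TCP orientation; "force": force on the tool from outside, world axes, zero at the start; "moment": the same for the moment, N m; "gripper_width": opening from 0.0 (shut) to 1.0 (fully open); "grasp_force": force on a finger pad.
Only numpy, scipy, OpenCV 4.12 (cv2) and the standard library are available. Lean on these libraries where they do the work, as an engineer would, in place of code of your own. Each camera call takes 0.05 s, during which the arm holds its last target. There are 200 camera calls.

## Task

On the jeweller's bench, slide the tall locking plate up out of the slotted keeper at the front of the cleaning tank (the lid stays shut meanwhile) and stand it in the empty slot of the wooden plate rack. Then swing the tank's lid up by its bar handle until it stands straight up at its balance point and keep holding it there, so that a stay can be fitted: finish while still holding the lid, never let it fall over backwards, and leave the other things on the bench where they are.

Things in the scene. Friction and masses are not known exactly. Their poses are not given: they have to be found in the camera images.
- tank: aluminium cleaning tank fixed to the bench, 150 (x) x 240 (y) x 95 mm high; origin: centre of its underside, z up, its front (keeper side) faces its own -x, towards the robot give or take its yaw. On the middle of the front is a dark steel keeper, 90 mm wide (y), reaching from 75 to 121 mm in front of the origin, top at z = 60 mm: an upright slot 10 mm (x) by 65 mm (y), centred at x = -105 mm, y = 0, floor at z = 30 mm, so 30 mm deep
- lid (a joint): angle of the steel lid in rad: 0 shut (level), grows as the front edge swings up and back about a level hinge along the tank's y axis; pi/2 (1.571) is straight up, which is its balance point; stop at 2.3. The hinge is almost frictionless: below pi/2 a released lid falls shut, beyond it falls backwards. Lid panel 147 x 236 x 8 mm, lid about 0.6 kg in all (varies), centre of mass in the panel's plane, lifting at the bar takes about 3 N when shut
- lid_hinge (a point): middle of the hinge axis, on the rear top edge of the tank: tank x = +75 mm, y = 0, z = 99 mm; does not move with the lid; its axes are parallel to the tank's
- lid_bar (a point): middle of the lid's bar handle, which moves with the lid: a round dark bar of 10 mm diameter parallel to the hinge, in the lid's plane, 195 mm from the hinge axis and 45 mm beyond the panel's edge, carried by two arms 8 mm wide whose inner faces are 96 mm apart, so fingers can pass on either side of it. Shut: tank x = -120 mm, z = 99 mm; straight up: 195 mm above the hinge. The fingers can stay pointing down and let the bar turn between them
- plate: aluminium locking plate, 5 mm thick (its x), 60 mm wide (its y), 130 mm tall (its z), 0.2 kg (varies), with a dark round mark near the top; origin: centre of its lower edge. At the start it stands upright in the keeper slot, face parallel to the tank's front, passing up through the gap between the lid's panel and bar handle (7 mm behind the bar), lower edge at z = 30 mm, top at 160 mm, 56 mm above the bar
- rack: wooden plate rack fixed to the bench, 130 (x) x 110 (y) x 45 mm high; origin: centre of its underside. Two slots along its y axis, each 11 mm (x) by 69 mm (y), 35 mm deep; the one on its -x side (nearer the robot) is empty, the one on its +x side holds the short plate
- rack_hole0 (a point): centre of the mouth of the empty slot, at the rack's top face: rack x = -30 mm, y = 0, z = 45 mm; its axes are parallel to the rack's
- short_plate: plain short plate 5 x 60 x 75 mm tall standing in the rack's other slot, 60 mm from the empty one, top 85 mm above the bench; leave it; origin: centre of its lower edge
- pliers: pliers with orange handles, 150 mm long, lying in front of the task's things; leave them; origin under the pivot
- tweezers: steel tweezers 150 mm long, lying in front; leave them; origin under the middle
- weight: brass cylinder 28 mm across, 30 mm high, standing between tank and rack; leave it; origin: centre of its underside
- jar: amber glass jar with white cap, 70 mm across, 85 mm high, at the far side; leave it; origin: centre of its underside
- loupe: round dark magnifier, 68 mm across, 18 mm high with a short tab, at the far side; leave it; origin: centre of its underside
- brush: hand brush 150 mm long lying crosswise in front; leave it; origin under its middle
Things that resemble listed ones, but are neither listed nor needed, are in the scene too. Leave any red look-alike of the rack alone. Leave any green look-alike of the plate alone.

How it is judged:
On the way, in this order (a step that is already met when the one before it is completed fails the run):
1. the plate is lifted clear above the keeper and the lid's bar, held in the fingers, the lid still shut (height (world z) of plate above 0.11 m and contact force between the fingers and plate above 0.5 N and value of joint lid below 0.2 rad), for 0.1 s.
2. the plate stands in the rack's empty slot, let go, the lid still shut (horizontal distance between plate and rack_hole0 below 0.015 m and z of plate in the frame of rack_hole0 below -0.025 m and angle between plate's own z axis and vertical below 0.3 rad and linear speed of plate below 0.03 m/s and contact force between the fingers and plate below 0.1 N and value of joint lid below 0.2 rad), for 0.2 s.
At the end, for the whole second after the job is handed in: The lid is still, within 0.09 rad (5 degrees) of straight up (1.571 rad), with the fingers still holding it (more than 0.5 N), and the plate stands at rest and released in the rack's empty slot: lower edge at least 25 mm below the mouth, within 15 mm of its centre, leaning less than 0.3 rad (horizontal distance between plate and rack_hole0 below 0.015 m and z of plate in the frame of rack_hole0 below -0.025 m and angle between plate's own z axis and vertical below 0.3 rad and linear speed of plate below 0.03 m/s and contact force between the fingers and plate below 0.1 N and value of joint lid between 1.481 and 1.661 rad and velocity of joint lid between -0.1 and 0.1 rad/s and contact force between the fingers and lid above 0.5 N); the arm keeps its last pose, push and grip.
It fails at once if the lid falls over backwards (beyond 1.9 rad) (value of joint lid above 1.9 rad).
It fails at once if another thing on the bench is moved by more than 30 mm (distance of any of pliers, tweezers, weight, jar, loupe, brush, short_plate from where it was at the start of the episode above 0.03 m).
It also fails if it takes over 72 s, if anything falls off the work surface, if the arm or the gripper's body presses on something with over 40 N, if the wrist force passes 120 N, or if a joint passes its speed limit or range.

## Working session

There is one attempt and no reset: what is moved stays moved. The work goes in short steps, Python scripts to look and compute and a tool call to move; the robot and the scene stay as the last step left them, time stands still between calls to the robot, and variables do not carry over. Pictures are saved under pics/ and viewed, at most 10 in all, crops included, and the job is handed in when it is done.

Besides the shell and the picture viewer there is one more tool, called after "Call:" as name(argument=value, ...), one argument or row to a line, values as JSON. step_arm: Moves the arm, as the interface text tells. Its arguments: {"type":"object","properties":{"plan":{"type":"array","items":{"type":"array","items":{"type":"number"}}},"newtons":{"type":"number"}},"required":["plan"]}

```bash
mkdir -p pics; cat > h.py <<'E'
import numpy as np, cv2
from workcell import robot, get_image
def ray(c,px):
    u=cv2.undistortPoints(np.array([[px]],float),np.array(c['intrinsics']),np.array(c['distortion']))[0,0]
    R=np.array(c['R']);t=np.array(c['t'])
    d=R.T@np.array([u[0],u[1],1]);return -R.T@t,d/np.linalg.norm(d)
def onz(c,px,z):
    o,d=ray(c,px);return o+d*(z-o[2])/d[2]
def tri(c1,p1,c2,p2):
    A=np.zeros((3,3));b=np.zeros(3)
    for c,p in((c1,p1),(c2,p2)):
        o,d=ray(c,p);M=np.eye(3)-np.outer(d,d);A+=M;b+=M@o
    return np.linalg.solve(A,b)
def proj(c,X):
    return cv2.projectPoints(np.array(X,float).reshape(-1,1,3),cv2.Rodrigues(np.array(c['R']))[0],np.array(c['t'],float),np.array(c['intrinsics']),np.array(c['distortion']))[0][:,0]
def save(c,name,box=None,s=1):
    im=c['image'][:,:,::-1]
    if box: im=im[box[1]:box[3],box[0]:box[2]]
    cv2.imwrite('pics/'+name,cv2.resize(im,None,fx=s,fy=s,interpolation=cv2.INTER_CUBIC))
E
python3 - <<'E'
from h import *
import pickle
C={n:get_image(n) for n in('top','side')}
pickle.dump(C,open('c0.pkl','wb'))
for n,c in C.items():
    save(c,n+'0.png',s=1.25); print(n,(-np.array(c['R']).T@np.array(c['t'])).round(3),np.array(c['R']).round(2).tolist())
print(robot.get_obs())
E
```

```text
top [0.439 0.007 1.226] [[-0.0, -1.0, 0.01], [-1.0, 0.0, -0.09], [0.09, -0.01, -1.0]]
side [ 0.257 -0.682  0.907] [[0.92, -0.38, 0.0], [-0.28, -0.68, -0.68], [0.26, 0.62, -0.74]]
{'time': 0.1, 'qpos': array([-1.33497625e+00,  2.13330611e-01, -3.49921578e-02,  1.32353288e+00,
        4.37525039e-06,  1.57078333e+00]), 'joint_vel': array([-0.00076333, -0.00051919,  0.00275343, -0.00065897, -0.00060784,
       -0.00115652]), 'joint_efforts': array([-1.01580426e-03, -6.87254333e+01,  4.87804270e+01,  1.24265050e-02,
       -1.13271592e-04,  3.06159524e-07]), 'tool_pos': array([ 0.11675132, -0.48586931,  0.25285549]), 'tool_rot': array([[ 9.72320030e-01,  2.33652949e-01, -2.43246921e-04],
       [ 2.33653076e-01, -9.72319483e-01,  1.03102802e-03],
       [ 4.38901664e-06, -1.05932459e-03, -9.99999439e-01]]), 'force': array([-0.07484128,  0.04193208,  0.51719792]), 'moment': array([-0.07328225, -0.03907307, -0.03589402]), 'grasp_force': 0.0, 'gripper_width': 1.0053423606406735}
```

View pics/top0.png

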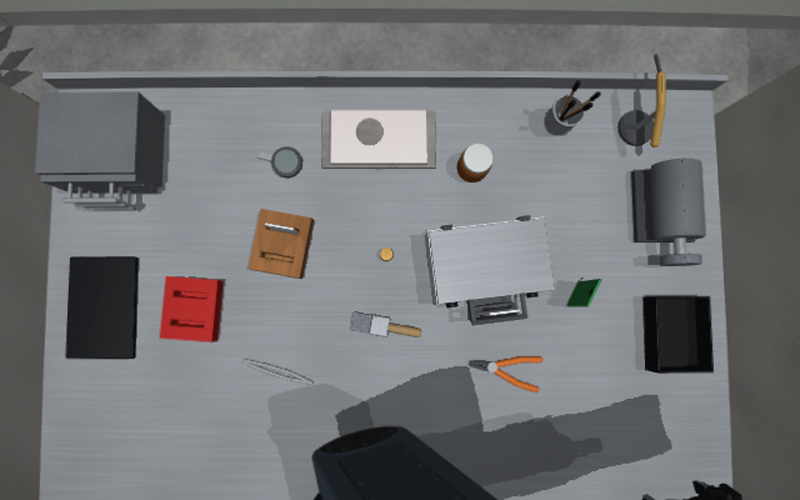

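View pics/side0.png

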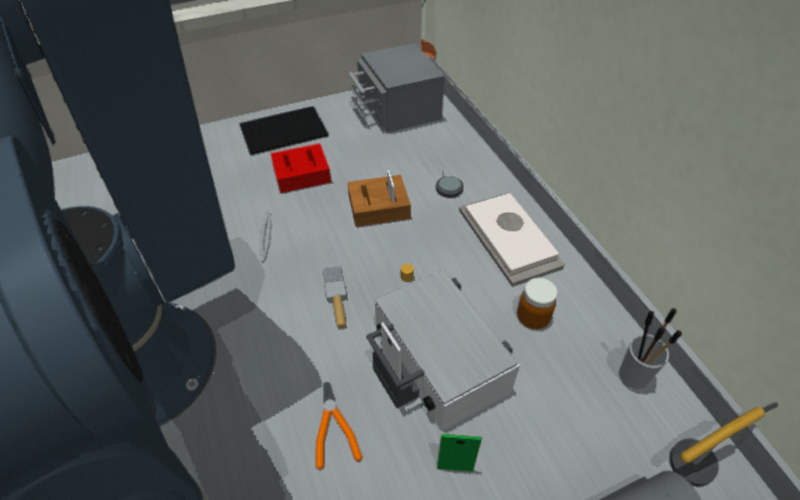

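The rack is the brown block at top view (282,243)/1.25, and the red one at (190,308) is the decoy. The plate stands in the keeper at about (497,308). The green plate at (583,292) is also a decoy. One enlarged crop of the tank and rack should confirm this.

```bash
python3 - <<'E'
from h import *
import pickle
C=pickle.load(open('c0.pkl','rb'))
def cr(n,x0,y0,x1,y1,w,h): return cv2.resize(C[n]['image'][y0:y1,x0:x1,::-1],(w,h),interpolation=cv2.INTER_CUBIC)
# top tank 335..455,165..265 ; top rack 190..260,160..230; side tank 290..420,210..345 
a=cr('top',335,170,455,260,400,300); b=cr('top',190,160,260,230,300,300)
s=cr('side',290,225,390,325,300,300); r=cr('side',270,130,340,182,400,297)
r=cv2.resize(r,(400,300))
cv2.imwrite('pics/crop1.png',np.vstack([np.hstack([a,b]),np.hstack([s,r])]))
# rack top corners by brown mask
for n in C:
    im=cv2.cvtColor(C[n]['image'],cv2.COLOR_RGB2HSV)
    m=cv2.inRange(im,(5,90,60),(20,255,255))
    k,l,st,ce=cv2.connectedComponentsWithStats(m)
    for i in range(1,k):
        if st[i,4]>150: print(n,st[i],ce[i].round(1))
E
```

```text
top [521  57  12  61 414] [527.1  86.4]
top [ 199  167   52   56 1958] [223.9 195.2]
top [311 259  26  11 169] [323.8 263.9]
top [396 285  38   9 195] [414.4 288.2]
top [395 295  36  19 188] [412.6 304.8]
side [ 278  140   50   41 1524] [302.2 160.6]
side [414 234  31  29 489] [426.9 251.1]
side [266 237  11  25 170] [271.  249.1]
side [252 326  38  50 609] [267.4 349.1]
```

View pics/crop1.png

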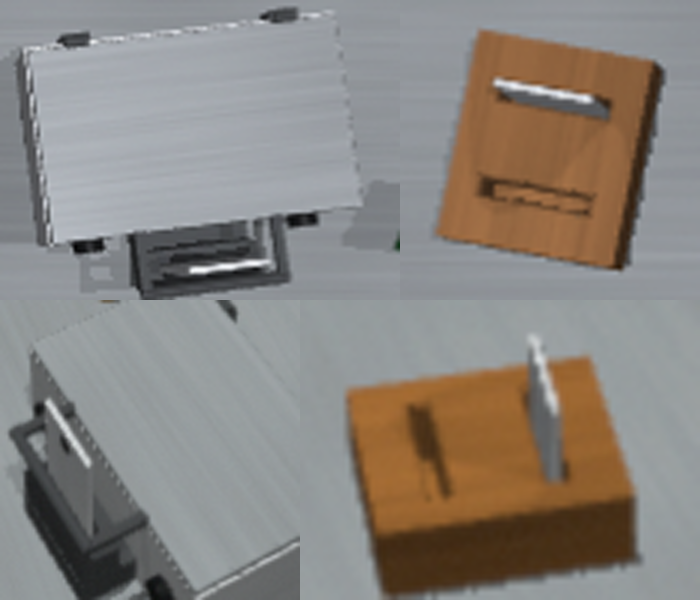

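The crop shows the plate top edge as a bright line, crop (188,270)-(270,264), inside the bar loop. The brown rack has the short plate in its far slot, and its near slot is empty at crop (478..592, 175..213).

```bash
python3 - <<'E'
from h import *
import pickle
C=pickle.load(open('c0.pkl','rb'));c=C['top'];s=C['side']
A=lambda p:(335+(p[0]+.5)*.3-.5,170+(p[1]+.5)*.3-.5)
B=lambda p:(190+(p[0]-400+.5)*70/300-.5,160+(p[1]+.5)*70/300-.5)
S=lambda p:(290+(p[0]+.5)/3-.5,225+(p[1]-300+.5)/3-.5)
def rect(P,name):
    P=np.array(P)[:,:2]; print(name,P.round(4).tolist(),'c',P.mean(0).round(4),[np.linalg.norm(P[i]-P[i-1]).round(4) for i in range(4)])
    e=P[1]-P[0]+P[2]-P[3]; print('  yaw of -y axis deg',np.degrees(np.arctan2(e[1],e[0]))+90)
rect([onz(c,A(p),.103) for p in((22,48),(332,12),(362,206),(48,242))],'lid')
rect([onz(c,B(p),.045) for p in((480,30),(655,65),(620,268),(437,236))],'rack')
rect([onz(c,B(p),.045) for p in((478,175),(593,195),(591,215),(479,200))],'slot')
P=[onz(c,A(p),.16) for p in((188,270),(271,264))];print('plate top',np.round(P,4),np.linalg.norm(P[0]-P[1]))
# side: plate top ends
Q=[onz(s,S(p),.16) for p in((46,401),(92,465))];print('side plate top',np.round(Q,4),np.linalg.norm(Q[0]-Q[1]))
print('tri',[tri(c,A(a),s,S(b)).round(4) for a,b in(((188,270),(46,401)),((271,264),(92,465)))])
E
```

```text
lid [[0.5922, -0.0772], [0.62, -0.3136], [0.4725, -0.3327], [0.4463, -0.0956]] c [ 0.5327 -0.2048] [np.float64(0.1471), np.float64(0.2381), np.float64(0.1487), np.float64(0.2385)]
  yaw of -y axis deg 6.50948632378649
rack [[0.6468, 0.2706], [0.6249, 0.1621], [0.4996, 0.1821], [0.5193, 0.2945]] c [0.5726 0.2273] [np.float64(0.1298), np.float64(0.1107), np.float64(0.1269), np.float64(0.114)]
  yaw of -y axis deg -10.67557597309984
slot [[0.5568, 0.27], [0.5444, 0.1992], [0.5321, 0.2003], [0.5414, 0.2691]] c [0.5437 0.2347] [np.float64(0.0154), np.float64(0.0719), np.float64(0.0123), np.float64(0.0695)]
  yaw of -y axis deg -8.813273974832924
plate top [[ 0.4258 -0.1897  0.16  ]
 [ 0.4298 -0.2491  0.16  ]] 0.05949534666288177
side plate top [[ 0.423  -0.191   0.16  ]
 [ 0.4326 -0.2497  0.16  ]] 0.059494308769429204
tri [array([ 0.4246, -0.1898,  0.1577]), array([ 0.4312, -0.2494,  0.1602])]
```

Call:
step_arm(
  plan=[
    [0,39,33.4,0,0.181],
    [0,39,33.4,0,0.181],
    [0,39,33.4,0,0.181],
    [0,39,33.4,0,0.181],
    [0,39,33.4,0,0.181],
    [0,39,33.4,0,0.181],
    [0,39,33.4,0,0.181],
    [0,39,33.4,0,0.181],
    [0,0,0,0,0],
    [0,0,0,0,0],
  ],
  newtons=60,
)

```text
time: 1.35
tool_pos: [0.4285, -0.219, 0.253]
tool_rot: [[-0.112, 0.994, -0.001], [0.994, 0.112, 0.0], [0.0, -0.001, -1.0]]
force: [0.4, 0.1, 0.1]
gripper_width: 0.997
grasp_force: 0.0
```

Call:
step_arm(
  plan=[
    [0,0,0,-30,0],
    [0,0,0,-40,0],
    [0,0,0,-30,0],
    [0,0,0,-16,0],
    [0,0,0,0,0],
    [100,0,0,0,0],
    [150,0,0,0,0],
    [150,0,0,0,0],
  ],
)

```text
time: 2.35
tool_pos: [0.429, -0.2191, 0.1378]
tool_rot: [[-0.113, 0.994, 0.001], [0.994, 0.113, -0.0], [-0.0, 0.001, -1.0]]
force: [0.3, 1.0, -0.1]
gripper_width: 0.412
grasp_force: 0.0
```

```bash
python3 - <<'E'
from h import *
c=get_image('side');save(c,'side1.png',(270,180,430,330),5)
E
```

```text
(no output)
```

View pics/side1.png

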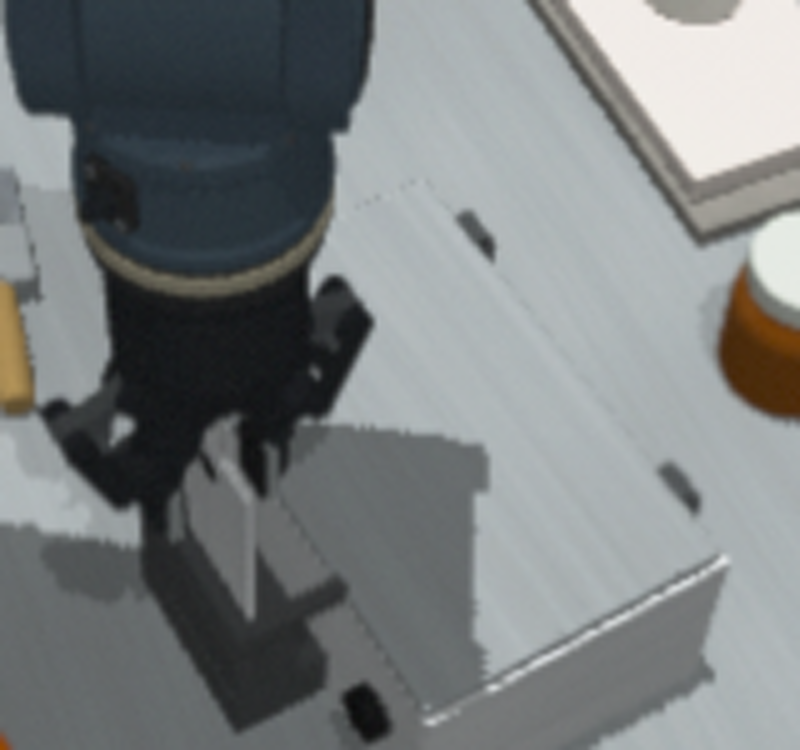

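The plate's edge at crop (245,540) stands between the two pads, above the bar, so I'll close.

Call:
step_arm(
  plan=[
    [200,0,0,0,0],
    [255,0,0,0,0],
    [255,0,0,0,0],
    [255,0,0,0,0],
    [255,0,0,0,0],
  ],
  newtons=60,
)

```text
time: 3.02
tool_pos: [0.429, -0.219, 0.1374]
tool_rot: [[-0.113, 0.994, 0.0], [0.994, 0.113, -0.0], [-0.0, 0.0, -1.0]]
force: [0.9, 0.9, 3.4]
gripper_width: 0.044
grasp_force: 59.2
```

Call:
step_arm(
  plan=[
    [255,0,0,10,0],
    [255,0,0,15,0],
    [255,0,0,20,0],
    [255,0,0,20,0],
    [255,0,0,20,0],
    [255,0,0,20,0],
    [255,0,0,10,0],
    [255,0,0,0,0],
    [255,0,0,0,0],
  ],
)

```text
time: 4.15
tool_pos: [0.4285, -0.2188, 0.2517]
tool_rot: [[-0.113, 0.994, -0.001], [0.994, 0.113, 0.0], [0.0, -0.001, -1.0]]
force: [-0.3, -0.2, -1.8]
gripper_width: 0.046
grasp_force: 58.7
```

Call:
step_arm(
  plan=[
    [255,5,25,0,-0.028],
    [255,12,45,0,-0.028],
    [255,12,50,0,-0.028],
    [255,12,50,0,-0.028],
    [255,12,55,0,-0.036],
    [255,12,55,0,-0.028],
    [255,12,50,0,-0.028],
    [255,13,50,0,-0.028],
    [255,13,45,0,-0.028],
    [255,12,27.4,0,-0.028],
  ],
)

```text
time: 5.4
tool_pos: [0.5436, 0.2355, 0.2512]
tool_rot: [[0.173, 0.985, -0.001], [0.985, -0.173, -0.0], [-0.001, -0.001, -1.0]]
force: [1.1, -1.2, -3.0]
gripper_width: 0.05
grasp_force: 58.6
```

Call:
step_arm(
  plan=[
    [255,0,0,-30,0],
    [255,0,0,-30,0],
    [255,0,0,-15,0],
    [255,0,0,0,0],
    [255,0,0,0,0],
  ],
)

```text
time: 6.02
tool_pos: [0.5443, 0.2336, 0.1784]
tool_rot: [[0.174, 0.985, 0.001], [0.985, -0.174, 0.001], [0.001, 0.001, -1.0]]
force: [0.4, 0.2, -2.0]
gripper_width: 0.052
grasp_force: 58.7
```

```bash
python3 - <<'E'
from h import *
import pickle
C={n:get_image(n) for n in('top','side')}
pickle.dump(C,open('c1.pkl','wb'))
a=cv2.resize(C['top']['image'][160:240,180:270,::-1],(360,320),interpolation=cv2.INTER_CUBIC)
b=cv2.resize(C['side']['image'][110:190,265:345,::-1],(400,400),interpolation=cv2.INTER_CUBIC)
a=cv2.copyMakeBorder(a,0,80,0,0,cv2.BORDER_CONSTANT)
cv2.imwrite('pics/rk.png',np.hstack([a,b]))
E
```

```text
(no output)
```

View pics/rk.png

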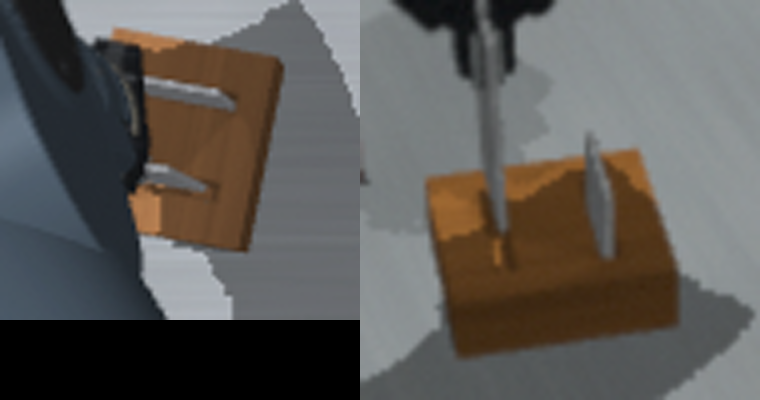

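```bash
python3 - <<'E'
from h import *
import pickle
C=pickle.load(open('c1.pkl','rb'));c=C['top'];s=C['side']
S=lambda p:(265+(p[0]-360+.5)/5-.5,110+(p[1]+.5)/5-.5)
T=lambda p:(180+(p[0]+.5)/4-.5,160+(p[1]+.5)/4-.5)
print('plate low corner tri',tri(c,T((208,190)),s,S((505,236))), 'side at .071',onz(s,S((505,236)),.071),'top',onz(c,T((208,190)),.071))
Rz=np.array([[.985,.174],[-.174,.985]])
o=np.array([.5443,.2336])
print('expected plate corners',[(o+Rz@[dx,-.03]).round(4) for dx in(-.0025,.0025)])
print('slot end side',[onz(s,S(p),.045)[:2].round(4) for p in((494,268),(513,268))],'top',[onz(c,T(p),.045)[:2].round(4) for p in((218,184),(213,198))])
h=np.array([.5434,.2335]);print('expected slot end',[(h+Rz@[dx,-.0345]).round(4) for dx in(-.0055,.0055)])
print('slot far-left side', onz(s,S((484,192)),.045)[:2])
print('expected',[(h+Rz@[dx,.0345]).round(4) for dx in(-.0055,.0055)])
E
```

```text
plate low corner tri [0.53720198 0.20326889 0.0675131 ] side at .071 [0.5360454  0.19959137 0.071     ] top [0.53689799 0.20267982 0.071     ]
expected plate corners [array([0.5366, 0.2045]), array([0.5415, 0.2036])]
slot end side [array([0.5297, 0.204 ]), array([0.5397, 0.1998])] top [array([0.5431, 0.2006]), array([0.5338, 0.2037])]
expected slot end [array([0.532 , 0.2005]), array([0.5428, 0.1986])]
slot far-left side [0.54643209 0.26795403]
expected [array([0.544 , 0.2684]), array([0.5548, 0.2665])]
```

Call:
step_arm(
  plan=[
    [255,-1.3,0.7,-10,0],
    [255,0,0,-10,0],
    [255,0,0,-6,0],
    [255,0,0,-6,0],
    [255,0,0,-4,0],
    [255,0,0,0,0],
  ],
)

```text
time: 6.88
tool_pos: [0.5424, 0.234, 0.1408]
tool_rot: [[0.174, 0.985, -0.0], [0.985, -0.174, -0.0], [-0.0, -0.0, -1.0]]
force: [1.6, 0.3, -3.2]
gripper_width: 0.054
grasp_force: 60.1
```

Call:
step_arm(
  plan=[
    [255,0,0,-6,0],
    [255,0,0,-6,0],
    [255,0,0,-5,0],
    [255,0,0,-3,0],
    [255,0,0,0,0],
    [255,0,0,0,0],
  ],
)

```text
time: 7.62
tool_pos: [0.5425, 0.2341, 0.1213]
tool_rot: [[0.174, 0.985, -0.0], [0.985, -0.174, -0.0], [-0.0, -0.0, -1.0]]
force: [2.1, -0.1, -2.8]
gripper_width: 0.045
grasp_force: 60.0
```

Call:
step_arm(
  plan=[
    [235,0,0,0,0],
    [215,0,0,0,0],
    [180,0,0,0,0],
    [150,0,0,0,0],
    [150,0,0,0,0],
    [150,0,0,0,0],
    [150,0,0,0,0],
    [150,0,0,40,0],
    [150,0,0,50,0],
    [150,0,0,50,0],
  ],
)

```text
time: 8.88
tool_pos: [0.5422, 0.234, 0.2629]
tool_rot: [[0.174, 0.985, -0.0], [0.985, -0.174, 0.0], [0.0, -0.0, -1.0]]
force: [0.6, 1.0, -0.1]
gripper_width: 0.416
grasp_force: 0.0
```

Call:
step_arm(
  plan=[
    [150,-6,-25,0,0.028],
    [150,-13,-45,0,0.028],
    [150,-13,-50,0,0.028],
    [150,-14,-50,0,0.028],
    [150,-14,-55,0,0.036],
    [150,-14,-55,0,0.028],
    [150,-14,-50,0,0.028],
    [150,-14,-50,0,0.028],
    [150,-14,-45,0,0.028],
    [150,-12,-29.5,0,0.028],
  ],
)

```text
time: 10.12
tool_pos: [0.4137, -0.2222, 0.2614]
tool_rot: [[-0.112, 0.994, 0.0], [0.994, 0.112, -0.0], [-0.0, 0.0, -1.0]]
force: [-0.1, -0.9, -0.2]
gripper_width: 0.414
grasp_force: 0.0
```

Call:
step_arm(
  plan=[
    [150,0,0,0,0],
    [150,0,0,-30,0],
    [150,0,0,-30,0],
    [150,0,0,-20,0],
    [150,0,0,-10,0],
    [150,0,0,0,0],
  ],
)

```text
time: 10.88
tool_pos: [0.4146, -0.2199, 0.1712]
tool_rot: [[-0.113, 0.994, -0.0], [0.994, 0.113, 0.0], [0.0, -0.0, -1.0]]
force: [-0.3, 0.2, 0.5]
gripper_width: 0.41
grasp_force: 0.0
```

```bash
python3 - <<'E'
from h import *
C={n:get_image(n) for n in('top','side')}
cr=lambda n,x0,y0,x1,y1:cv2.resize(C[n]['image'][y0:y1,x0:x1,::-1],(395,395),interpolation=cv2.INTER_CUBIC)
cv2.imwrite('pics/bar.png',np.hstack([cr('top',185,155,265,235),cr('side',280,210,380,310)]))
E
```

```text
(no output)
```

View pics/bar.png

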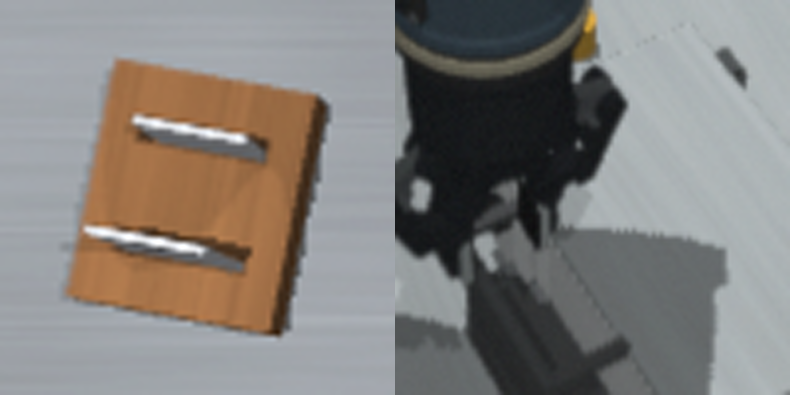

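The plate stands upright in the near slot, with its top edge at crop (85..205, 232..252). The gripper straddles the bar, so I'll go down.

Call:
step_arm(
  plan=[
    [150,0,0,-20,0],
    [150,0,0,-20,0],
    [150,0,0,-20,0],
    [150,0,0,-9,0],
    [150,0,0,0,0],
    [255,0,0,0,0],
    [255,0,0,0,0],
    [255,0,0,0,0],
    [255,0,0,0,0],
    [255,0,0,0,0],
  ],
  newtons=30,
)

```text
time: 12.22
tool_pos: [0.4146, -0.2206, 0.1031]
tool_rot: [[-0.113, 0.994, 0.0], [0.994, 0.113, -0.001], [-0.001, 0.0, -1.0]]
force: [-4.0, 0.6, 6.8]
gripper_width: 0.103
grasp_force: 29.3
```

```bash
python3 - <<'E'
import numpy as np
th=np.radians(np.linspace(0,90,31));P=195*np.c_[-np.cos(th)*.9936,-np.cos(th)*.113,np.sin(th)]
D=np.diff(np.round(P,1),axis=0)
for i in range(0,30,10): print([[255,*d.round(1).tolist(),0] for d in D[i:i+10]])
E
```

```text
[[255, 0.3, 0.0, 10.2, 0], [255, 0.8, 0.1, 10.2, 0], [255, 1.3, 0.1, 10.1, 0], [255, 1.9, 0.2, 10.0, 0], [255, 2.3, 0.3, 10.0, 0], [255, 2.9, 0.3, 9.8, 0], [255, 3.4, 0.4, 9.6, 0], [255, 3.9, 0.5, 9.4, 0], [255, 4.4, 0.5, 9.2, 0], [255, 4.8, 0.5, 9.0, 0]]
[[255, 5.3, 0.6, 8.7, 0], [255, 5.8, 0.7, 8.4, 0], [255, 6.1, 0.7, 8.1, 0], [255, 6.6, 0.7, 7.8, 0], [255, 7.0, 0.8, 7.4, 0], [255, 7.4, 0.9, 7.0, 0], [255, 7.7, 0.8, 6.6, 0], [255, 8.0, 0.9, 6.3, 0], [255, 8.4, 1.0, 5.7, 0], [255, 8.6, 1.0, 5.4, 0]]
[[255, 8.9, 1.0, 4.8, 0], [255, 9.2, 1.0, 4.4, 0], [255, 9.4, 1.1, 3.9, 0], [255, 9.5, 1.1, 3.5, 0], [255, 9.8, 1.1, 2.9, 0], [255, 9.8, 1.1, 2.3, 0], [255, 10.0, 1.2, 1.9, 0], [255, 10.0, 1.1, 1.3, 0], [255, 10.2, 1.1, 0.8, 0], [255, 10.1, 1.2, 0.3, 0]]
```

Call:
step_arm(
  plan=[
    [255,0.3,0,10.2,0],
    [255,0.8,0.1,10.2,0],
    [255,1.3,0.1,10.1,0],
    [255,1.9,0.2,10,0],
    [255,2.3,0.3,10,0],
    [255,2.9,0.3,9.8,0],
    [255,3.4,0.4,9.6,0],
    [255,3.9,0.5,9.4,0],
    [255,4.4,0.5,9.2,0],
    [255,4.8,0.5,9,0],
  ],
)

```text
time: 13.48
tool_pos: [0.4393, -0.2176, 0.2005]
tool_rot: [[-0.112, 0.994, -0.003], [0.994, 0.112, -0.001], [-0.0, -0.003, -1.0]]
force: [-12.0, -5.0, 3.0]
gripper_width: 0.104
grasp_force: 29.4
```

Call:
step_arm(
  plan=[
    [255,4.3,0.6,8.7,0],
    [255,5.8,0.7,8.4,0],
    [255,6.1,0.7,8.1,0],
    [255,6.6,0.7,7.8,0],
    [255,7,0.8,7.4,0],
    [255,7.4,0.9,7,0],
    [255,7.7,0.8,6.6,0],
    [255,8,0.9,6.3,0],
    [255,8.4,1,5.7,0],
    [255,8.6,1,5.4,0],
  ],
)

```text
time: 14.72
tool_pos: [0.5096, -0.2094, 0.2735]
tool_rot: [[-0.112, 0.994, 0.0], [0.994, 0.112, -0.001], [-0.001, -0.0, -1.0]]
force: [-15.0, -1.5, 20.4]
gripper_width: 0.103
grasp_force: 31.4
```

Call:
step_arm(
  plan=[
    [255,7.9,1,6.8,0],
    [255,9.2,1,4.4,0],
    [255,9.4,1.1,3.9,0],
    [255,9.5,1.1,3.5,0],
    [255,9.8,1.1,2.9,0],
    [255,9.8,1.1,2.3,0],
  ],
)

```text
time: 15.48
tool_pos: [0.5666, -0.2026, 0.2955]
tool_rot: [[-0.113, 0.994, 0.0], [0.994, 0.113, 0.0], [0.0, 0.0, -1.0]]
force: [-2.4, -0.4, 4.1]
gripper_width: 0.096
grasp_force: 31.6
```

Call:
step_arm(
  plan=[
    [255,9.5,1.2,1.7,0],
    [255,9.5,1.1,1.3,0],
    [255,9.5,1.1,0.8,0],
    [255,8,1,0.3,0],
    [255,3,0.4,0,0],
    [255,0,0,0,0],
    [255,0,0,0,0],
    [255,0,0,0,0],
  ],
)

```text
time: 16.48
tool_pos: [0.6052, -0.1981, 0.299]
tool_rot: [[-0.113, 0.994, -0.0], [0.994, 0.113, 0.0], [0.0, -0.0, -1.0]]
force: [-0.5, 3.8, -0.0]
gripper_width: 0.103
grasp_force: 32.0
```

```bash
python3 - <<'E'
from h import *
C={n:get_image(n) for n in('top','side')}
cr=lambda n,x0,y0,x1,y1,w,h:cv2.resize(C[n]['image'][y0:y1,x0:x1,::-1],(w,h),interpolation=cv2.INTER_CUBIC)
cv2.imwrite('pics/end.png',np.hstack([cr('top',180,150,460,290,500,250),cv2.resize(cr('side',250,100,450,340,250,300),(208,250))]))
s=C['side'];save(s,'endside.png',(230,100,470,350),2.3)
o=robot.get_obs();print(o['tool_pos'],o['force'],o['grasp_force'])
# expected px in side: tank yaw 6.5, hinge ends and panel corners if straight up
u=np.array([.9936,.113,0]);v=np.array([-.113,.9936,0]);h=np.array([.6079,-.1963,.099])
print([((proj(s,h+v*a+np.array([0,0,b]))[0]-[230,100])*2.3).round().tolist() for a in(-.118,.118) for b in(.003,.150)])
E
```

```text
[ 0.60529092 -0.1980607   0.29897764] [-1.82623145  4.22958724 -0.98656684] 31.974163055419922
[[427.0, 434.0], [456.0, 339.0], [290.0, 261.0], [299.0, 159.0]]
```

View pics/end.png

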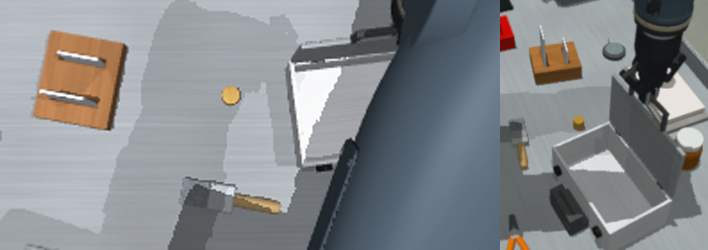

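View pics/endside.png

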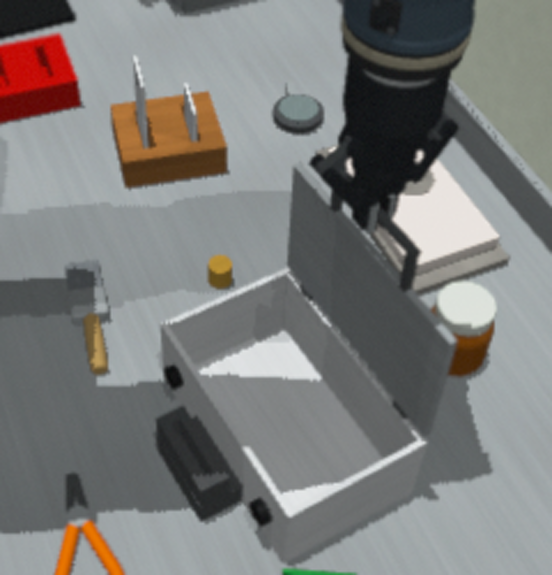

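The lid's top corners at (454,340) and (297,165) are close to the positions predicted for straight up, (456,339) and (299,159). The plate is standing in the rack, so I'll hand in.

```bash
python3 -c "
from workcell import robot
print(robot.job_done())"
```

```text
the job is handed in; nothing more can be done
None
```

The job is handed in, but no verdict came back. In the last pictures the plate stood upright and released in the rack's empty slot, and the lid was within about 0.02 rad of straight up. The gripper was still holding the lid by its bar with about 32 N.

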